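# Uncap and draw the index plunger of a dental model table

## Robot

A 6-joint arm with a two-finger parallel gripper is mounted at the origin on the work surface. World frame = base frame: x ahead of the robot, y to its left, z up, the work surface at z = 0. Lengths are in m, angles in rad, forces in N, time in s.
With the tool pointing down it reaches from about 0.325 to 0.9 m from the base axis. Payload 6.1 kg.
Tool frame: the origin (TCP) lies midway between the tips of the shut fingers; the grasp point (between the pads) lies 19 mm behind it (ctrl.hold_point_z is the distance from the TCP to the grasp point, in m); z points along the fingers, y is the line along which they close (so a half turn about z gives the same grasp; the last joint's range is limited). The gripper opens to 87 mm and grips with 3 to 60 N. Pads are 19 mm wide; open, the fingers measure 117 mm over their backs; the gripper's body (75 mm by 190 mm) begins 51 mm behind the grasp point.
Start: joints at [1.072, 0.22, 1.526, -0, 1.395, -0.126], TCP at [0.228, 0.582, 0.186] pointing down, gripper open.
Joint ranges: [-2.98, 2.98], [-0.91, 2.08], [0.09, 2.57], [-1.24, 4.39], [0.2, 2.65], [-2.68, 2.68]. Speed limits (rad/s): [2.57, 2.57, 3.01, 3.14, 3.14, 3.14].

## Interface

Orientations are given as a unit quaternion [w, x, y, z].
In Python, from bench import ctrl gives the robot as it stands. Calls block until the motion is done:
- ctrl.reach(position, orientation): joint-space move of the TCP to a pose.
- ctrl.movel(position, rot=None, max_speed=0.15, max_force=None): straight line of the TCP; rot=None keeps the orientation; max_speed is the mean speed in m/s. With max_force (N) it stops when the force on the tool has changed by that much, and returns True; else False.
- ctrl.move_j(angles): joint-space move.
- ctrl.grip(opening, newtons=None): finger opening in m; newtons is the grip in N (None keeps the last); returns when the fingers have stopped.
- ctrl.pause(seconds).
- ctrl.inverse_kinematics(position, orientation): joint angles nearest the present ones, or None.
- ctrl.snapshot(name): name is "side" or "top" or "wrist"; returns a dict with "image" (420x560x3 uint8, red, green, blue), "intrinsics" (3x3 intrinsics, pixels), "extrinsics" (4x4, takes a point from camera to world coordinates). Camera axes: x right, y down, z forward; pixel columns grow to the right and rows downward; lengths in m; the calibration is good to about 2 mm. A picture is of the moment at which its call begins. There is no depth.
A pose or a line that the arm cannot do raises ctrl.MotionError and nothing moves.
- ctrl.sign_off(): hands the job in; it is judged then, once.
Readings, each from a call of its own:
- ctrl.get_time(): time.
- ctrl.get_joint_pos(): joint angles.
- ctrl.get_qd(): joint speeds.
- ctrl.get_joint_efforts(): joint torques, N m.
- ctrl.get_eef_pos(): TCP position.
- ctrl.get_orientation(): TCP orientation.
- ctrl.get_wrist_force(): force on the tool from outside, world axes, zero at the start.
- ctrl.get_torque(): the same for the moment, N m.
- ctrl.get_width(): finger opening in m.
- ctrl.get_grip_force(): force on a finger pad.
Only numpy, scipy, OpenCV 4.12 (cv2) and the standard library are available. Lean on these libraries where they do the work, as an engineer would, in place of code of your own. Each camera call takes 0.05 s, during which the arm holds its last target. There are 200 camera calls.

## Task

Lift the loose dust cap off the index plunger of the model table and set it, mouth down and not dropped, fully home in the round well of the accessory block. Then take the plunger's knob, pull it straight up as far as it goes so that its pin is clear of the hole in the turntable, and finish while still holding it up there, so that I can turn the model to its next position. Leave the other things on the bench where they are.

Things in the scene. Friction and masses are not known exactly. Their poses are not given: they have to be found in the camera images.
- cap: Loose grey plastic dust cap, an upside-down cup 40 mm in outer diameter, 44 mm high, wall 3 mm, top 4 mm thick, about 30 g. Origin: centre of its open mouth (underside), z up. At the start it stands mouth down over the plunger's knob on the bracket's flat nose, 62 mm above the bench, held only by its weight; lift it straight up, over 45 mm, to clear the knob.
- unit: Model table, bolted down. White base 205 x 170 x 14 mm; origin on the bench. Its 150 mm turntable (axis at x = +30 mm, top at z = 32 mm) carries a clamped cast, at most 42 mm from that axis and 74 mm high. At -x a bracket 44 mm wide, 62 mm high, reaches over the turntable's rim; the plunger stands upright in it at x = -36 mm, y = 0. Both sides of the knob along y are open.
- knob (a point): Centre of the black knurled plunger knob: an upright cylinder 30 mm in diameter, 16 mm high (from 83 to 99 mm above the bench when the plunger is down), on a 20 mm stem that enters a 30 mm steel sleeve whose top is 72 mm above the bench. The point is 91 mm above the bench at rest and rises with the plunger. The cap covers it at the start.
- plunger (a joint): Lift of the plunger in m: 0 when its pin is seated in the index hole, 0.014 when pulled fully up against its stop. The pin (9 mm) goes 9 mm deep into the turntable. The spring pulls it down with about 7 N at 0, rising to about 14 N at 0.014; it has no catch and snaps back if let go.
- block: Accessory block, wood, fixed to the bench, 70 x 170 x 30 mm (x, y, z); origin: centre of its underside. At its -y end a round well for the cap, 48 mm from the origin; at its +y end stand burs, reaching 70 mm above the bench, none nearer than 75 mm to the middle of the well.
- well (a point): Middle of the floor of the round well in the accessory block: well 44 mm in diameter, 12 mm deep, floor 18 mm and rim 30 mm above the bench, a 2 mm chamfer at the mouth. Cap home: its origin lies here.
- articulator: Bystander, loose: aluminium articulator with two casts, about 104 x 74 x 130 mm, origin at the centre of its underside. Leave it alone.
- spare_cast: Bystander, loose: plaster dental cast about 60 x 60 x 34 mm, origin at the centre of its underside. Leave it alone.
- jar: Bystander, loose: white jar with a steel lid, 54 mm in diameter, 62 mm high, origin at the centre of its underside. Leave it alone.
- spatula: Bystander, loose: plaster spatula 170 mm long lying on the bench, wooden handle. Leave it alone.
Things that resemble listed ones, but are neither listed nor needed, are in the scene too. Leave any orange look-alike of the cap alone.

How it is judged:
On the way, in this order (a step that is already met when the one before it is completed fails the run):
1. the dust cap stands mouth down, fully home in the well of the accessory block, let go and at rest, the plunger still down (horizontal distance between cap and well below 0.005 m and z of cap in the frame of well between -0.003 and 0.003 m and angle between cap's own z axis and vertical below 0.1 rad and contact force between the fingers and cap below 0.2 N and linear speed of cap below 0.02 m/s and value of joint plunger below 0.003 m), for 0.2 s.
2. the fingers hold the plunger pulled fully up, its pin clear of the hole (value of joint plunger above 0.0115 m and contact force between the fingers and plunger above 2 N), for 0.5 s.
At the end, for the whole second after the job is handed in: Through the last second the fingers hold the plunger (over 2 N) up by at least 11.5 of its 14 mm, nothing else carrying it; the cap rests untouched, mouth down in the well, within 5 mm of its middle, 3 mm of its floor and 0.1 rad of upright (all of step 2 and horizontal distance between cap and well below 0.005 m and z of cap in the frame of well between -0.003 and 0.003 m and angle between cap's own z axis and vertical below 0.1 rad and contact force between the fingers and cap below 0.2 N and linear speed of cap below 0.02 m/s and contact force between cap and plunger below 0.1 N); the arm keeps its last pose, push and grip.
It fails at once if the cap is dropped: it moves faster than 0.5 m/s out of the fingers (linear speed of cap above 0.5 m/s and contact force between the fingers and cap below 0.05 N).
It fails at once if the articulator is pushed by more than 20 mm (distance of articulator from where it was at the start of the episode above 0.02 m).
It fails at once if the loose plaster cast is pushed by more than 20 mm (distance of spare_cast from where it was at the start of the episode above 0.02 m).
It fails at once if the jar is pushed by more than 20 mm (distance of jar from where it was at the start of the episode above 0.02 m).
It fails at once if the plaster spatula is pushed by more than 20 mm (distance of spatula from where it was at the start of the episode above 0.02 m).
It also fails if it takes over 53 s, if anything falls off the work surface, if the arm or the gripper's body presses on something with over 40 N, if the wrist force passes 120 N, or if a joint passes its speed limit or range.

## Working session

There is one attempt and no reset: what is moved stays moved. The work goes in short steps, each a Python script; the robot and the scene stay as the last script left them, time stands still between calls to the robot, and variables do not carry over. Pictures are saved under pics/ and viewed, at most 10 in all, crops included, and the job is handed in when it is done.

```bash
mkdir -p pics
cat > h.py <<'E'
import numpy as np, cv2
from bench import ctrl
def snap(n,f=None):
    s=ctrl.snapshot(n)
    if f:
        cv2.imwrite('pics/'+f+'.png',cv2.cvtColor(s['image'],cv2.COLOR_RGB2BGR)); np.savez('pics/'+f+'.npz',**s)
    return s
def load(f): return np.load('pics/'+f+'.npz')
def ray(s,uv):
    d=s['extrinsics'][:3,:3]@np.linalg.inv(s['intrinsics'])@np.array([uv[0],uv[1],1.]); return s['extrinsics'][:3,3],d/np.linalg.norm(d)
def onz(s,uv,z):
    o,d=ray(s,uv); return o+d*(z-o[2])/d[2]
def tri(*obs):
    A=np.zeros((3,3));b=np.zeros(3)
    for s,uv in obs:
        o,d=ray(s,uv);P=np.eye(3)-np.outer(d,d);A+=P;b+=P@o
    p=np.linalg.solve(A,b); return p,[np.linalg.norm((np.eye(3)-np.outer(d,d))@(p-o)) for o,d in (ray(*q) for q in obs)]
def proj(s,p):
    T=np.linalg.inv(s['extrinsics']);c=s['intrinsics']@(T[:3,:3]@p+T[:3,3]);return c[:2]/c[2]
E
python3 - <<'E'
from h import *
a=snap('top','top0');b=snap('side','side0');c=snap('wrist','wrist0')
for s in (a,b,c): print(s['intrinsics'][0,0],np.round(s['extrinsics'],3).tolist())
cv2.imwrite('pics/w2.png',cv2.resize(cv2.imread('pics/wrist0.png'),None,fx=.71,fy=.71))
print(ctrl.get_orientation())
E
```

```text
498.96441336744306 [[-0.02, -0.976, 0.219, 0.273], [-1.0, 0.019, -0.004, 0.021], [0.0, -0.219, -0.976, 1.649], [0.0, 0.0, 0.0, 1.0]]
508.9524921955273 [[-0.997, -0.05, 0.054, 0.529], [-0.073, 0.654, -0.753, 1.099], [0.002, -0.755, -0.656, 1.015], [0.0, 0.0, 0.0, 1.0]]
362.02594039387014 [[0.364, 0.891, 0.27, 0.153], [0.931, -0.348, -0.108, 0.612], [-0.002, 0.291, -0.957, 0.384], [0.0, 0.0, 0.0, 1.0]]
[-2.25408852e-04  1.85313805e-01  9.82679115e-01 -7.06341229e-04]
```

View pics/top0.png

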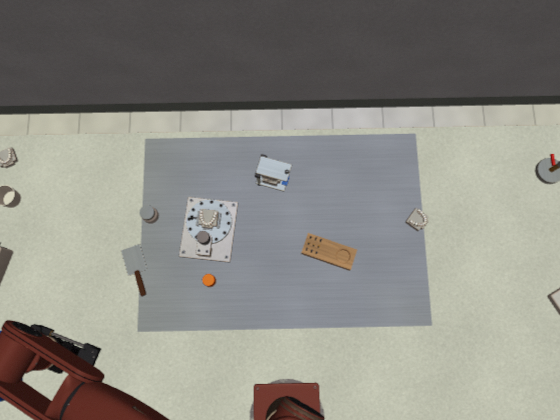

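View pics/side0.png

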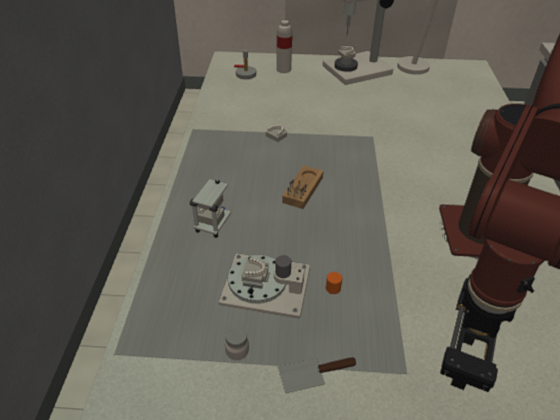

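The top view shows the grey cap on the bracket at (203,238), the orange look-alike at (209,280), and the block's well at about (345,255). The jar is at (149,214), the spatula at (138,275) and the articulator at (273,172). The side view shows the cap at (283,267), the orange look-alike at (334,283) and the well at about (311,174). The grey cap on the bracket's nose fits the description. I'll confirm it in an enlarged crop.

Run:
```python
from h import *
t=cv2.imread('pics/top0.png');s=cv2.imread('pics/side0.png')
c=lambda im,x,y,w=64,h=48:cv2.resize(im[y:y+h,x:x+w],(400,300),interpolation=cv2.INTER_CUBIC)
cv2.imwrite('pics/c1.png',np.vstack([np.hstack([c(t,176,198,80,60)[:,:],c(t,297,228)]),np.hstack([c(s,250,240,80,60),c(s,270,160)])]))
a,b=load('top0'),load('side0')
print('cap',tri((a,(203,237)),(b,(283,261))),'well',tri((a,(345,255)),(b,(311,173))))
print(onz(a,(209,280),.04),onz(a,(149,214),.06),onz(a,(273,172),.1))
```

```text
cap (array([0.55591935, 0.25141789, 0.10102491]), [np.float64(0.0013126284747691146), np.float64(0.0013126284747691317)]) well (array([ 0.49455207, -0.20160453,  0.03099255]), [np.float64(0.003951914309081174), np.float64(0.003951914309081122)])
[0.42511817 0.23956136 0.04      ] [0.64180209 0.43496475 0.06      ] [0.76441451 0.027468   0.1       ]
```

View pics/c1.png

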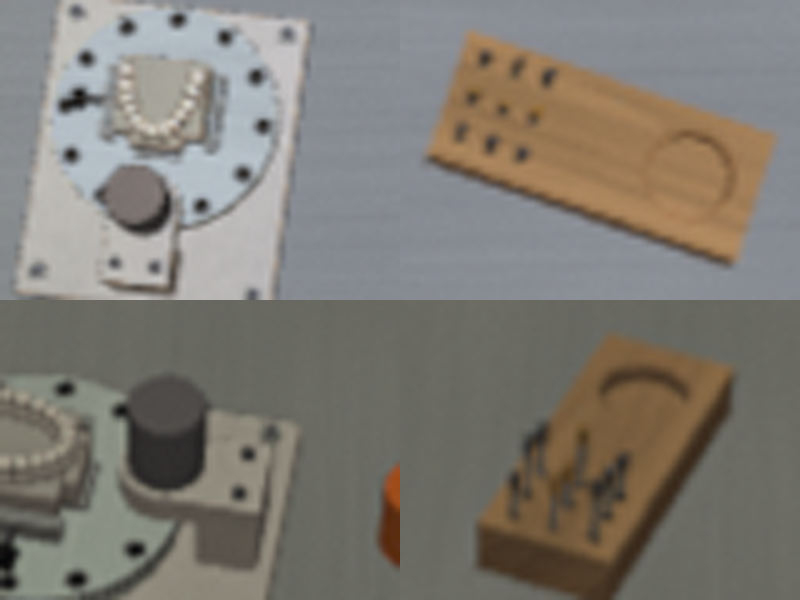

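Confirmed: the cap is plain grey and stands on the bracket. In the crop the cap's top is centred at (137,197), and the well is empty, centred at (690,177). Next I'll take wrist views of both, from two places each.

```bash
cat >> h.py <<'E'
def down(phi):
    t=(np.radians(phi)+np.pi/2)/2; return np.array([0,np.cos(t),np.sin(t),0])
E
python3 - <<'E'
from h import *
q=down(82)
for i,(x,y) in enumerate([(.525,.31),(.525,.19)]):
    ctrl.reach([x,y,.26],q); ctrl.pause(.2); snap('wrist',f'wc{i}')
q=down(82)
for i,(x,y) in enumerate([(.455,-.14),(.455,-.26)]):
    ctrl.reach([x,y,.22],q); ctrl.pause(.2); snap('wrist',f'ww{i}')
print(ctrl.get_time(),ctrl.get_joint_pos())
I=[cv2.resize(cv2.imread(f'pics/{n}.png'),(400,300),interpolation=cv2.INTER_AREA) for n in ('wc0','wc1','ww0','ww1')]
cv2.imwrite('pics/m1.png',np.vstack([np.hstack(I[:2]),np.hstack(I[2:])]))
E
```

```text
5.05 [-6.67911112e-01 -4.50857878e-02  1.74556004e+00  1.28420032e-04
  1.44094327e+00 -2.10068933e+00]
```

View pics/m1.png

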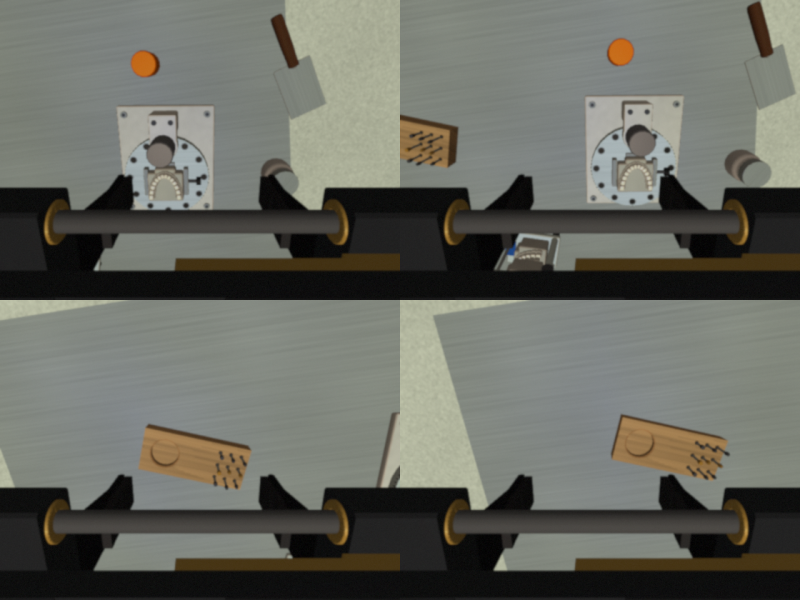

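The montage shows the cap's top at about (224,214) full-size in wc0 and (336,200) in wc1. The well is at about (231,213) in ww0 and (335,199) in ww1.

Run:
```python
from h import *
def fill(f,seed,tol):
    im=cv2.imread(f'pics/{f}.png');im=cv2.bilateralFilter(im,5,20,3);m=np.zeros((422,562),np.uint8)
    cv2.floodFill(im,m,seed,0,(tol,)*3,(tol,)*3,4|(255<<8)|cv2.FLOODFILL_MASK_ONLY|cv2.FLOODFILL_FIXED_RANGE);m=m[1:-1,1:-1]
    m=cv2.morphologyEx(m,cv2.MORPH_OPEN,np.ones((3,3)))
    c=max(cv2.findContours(m,0,1)[0],key=cv2.contourArea);return im,c
for tol in (12,18,25):
    e=[]
    for f,s in (('wc0',(224,214)),('wc1',(336,200))):
        im,c=fill(f,s,tol);el=cv2.fitEllipse(cv2.convexHull(c));e.append((load(f),el[0]));print(f,tol,np.round(el[0],1),np.round(el[1],1),im[s[1],s[0]])
    print(tri(*e))
# block top face and well
tops=[]
for f in ('ww0','ww1'):
    im=cv2.imread(f'pics/{f}.png');h=cv2.cvtColor(im,cv2.COLOR_BGR2HSV)
    m=cv2.inRange(h,(8,90,90),(22,255,255));m[260:]=0
    m=cv2.morphologyEx(m,cv2.MORPH_CLOSE,np.ones((7,7)))
    c=max(cv2.findContours(m,0,1)[0],key=cv2.contourArea);r=cv2.minAreaRect(c)
    box=cv2.boxPoints(r);print(f,r,[np.round(onz(load(f),p,.03),3).tolist() for p in box]);tops.append((load(f),r[0]))
    g=cv2.GaussianBlur(cv2.cvtColor(im,cv2.COLOR_BGR2GRAY),(3,3),0)
    x,y=(231,213) if f=='ww0' else (335,199)
    ci=cv2.HoughCircles(g[y-40:y+40,x-40:x+40],cv2.HOUGH_GRADIENT,1,20,param1=60,param2=10,minRadius=14,maxRadius=26)
    if ci is not None: print('well',[(k+[x-40,y-40,0]).round(1).tolist() for k in ci[0][:3]])
print(tri(*tops))
I=[cv2.resize(cv2.imread(f'pics/{n}.png')[y-40:y+40,x-53:x+53],(400,300),interpolation=cv2.INTER_CUBIC) for n,x,y in (('wc0',224,214),('wc1',336,200),('ww0',231,213),('ww1',335,199))]
cv2.imwrite('pics/m2.png',np.vstack([np.hstack(I[:2]),np.hstack(I[2:])]))
```

```text
wc0 12 [222.5 217.2] [31.5 34.4] [108 115 123]
wc1 12 [338.6 201.4] [32.4 36.7] [102 109 116]
(array([0.55736924, 0.25314228, 0.10631333]), [np.float64(0.00012346235432698975), np.float64(0.00012346235432695788)])
wc0 18 [222.7 217.2] [31.9 37. ] [108 115 123]
wc1 18 [338.4 201.9] [33.2 37.9] [102 109 116]
(array([0.55802353, 0.25304328, 0.10497449]), [np.float64(0.0003179164008829642), np.float64(0.00031791640088301283)])
wc0 25 [234.6 255.9] [49.2 75.5] [108 115 123]
wc1 25 [336.2 203.6] [32.8 47.1] [102 109 116]
(array([0.5735206 , 0.25580582, 0.12373061]), [np.float64(0.019952650967307452), np.float64(0.01995265096730742)])
ww0 ((271.3706970214844, 221.93658447265625), (150.44187927246094, 59.08720397949219), 12.094758033752441) [[0.517, -0.243, 0.03], [0.452, -0.216, 0.03], [0.51, -0.059, 0.03], [0.58, -0.079, 0.03]]
well [[230.5, 211.5, 21.0]]
ww1 ((377.51763916015625, 208.67059326171875), (154.0206298828125, 61.60825729370117), 12.528807640075684) [[0.517, -0.242, 0.03], [0.45, -0.22, 0.03], [0.511, -0.058, 0.03], [0.583, -0.073, 0.03]]
well [[334.5, 198.5, 21.0]]
(array([ 0.51270803, -0.1497816 ,  0.03279563]), [np.float64(0.00021609830844968592), np.float64(0.0002160983084497349)])
```

View pics/m2.png

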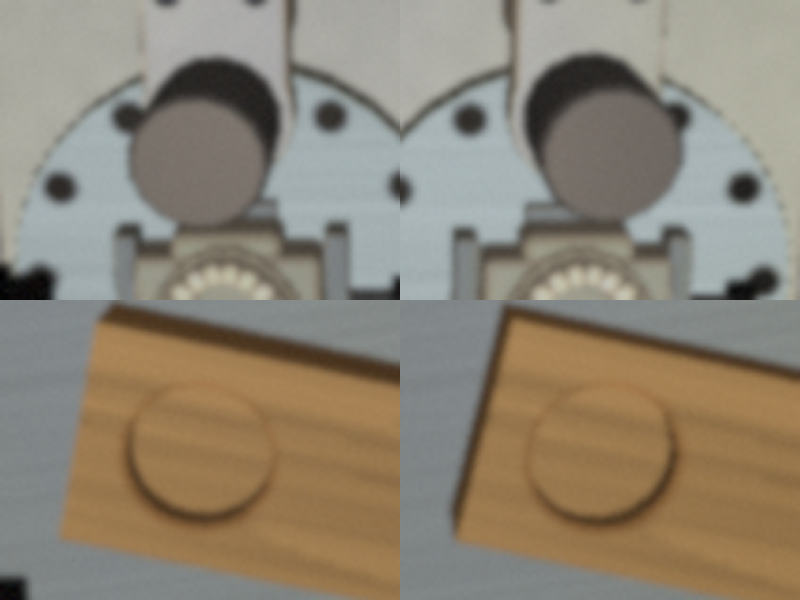

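The crop shows the cap's top circle centred at (223,216) in wc0 and (339,201) in wc1. The well rim is centred at (231,213.5) in ww0 and (335.4,199.7) in ww1, with no obstructions at either.

Run:
```python
from h import *
L=load
c=tri((L('wc0'),(222.9,216.0)),(L('wc1'),(339.,200.8)));w=tri((L('ww0'),(230.9,213.3)),(L('ww1'),(335.2,199.5)))
print('cap top',c,'well rim',w)
for f,u in (('wc0',(222.9,216.)),('wc1',(339.,200.8)),('top0',(203.2,237.2)),('side0',(283,260.3))): print(f,onz(L(f),u,.106))
for f,u in (('ww0',(230.9,213.3)),('ww1',(335.2,199.5)),('top0',(343.2,256.1))): print(f,onz(L(f),u,.03))
```

```text
cap top (array([0.55666508, 0.2536492 , 0.1056487 ]), [np.float64(0.00039934843920511666), np.float64(0.00039934843920519316)]) well rim (array([ 0.49830525, -0.19466438,  0.0251321 ]), [np.float64(0.0001279465243888697), np.float64(0.00012794652438888213)])
wc0 [0.55613602 0.2537421  0.106     ]
wc1 [0.55697307 0.25361495 0.106     ]
top0 [0.55304364 0.25019076 0.106     ]
side0 [0.55718111 0.25335975 0.106     ]
ww0 [ 0.49692936 -0.19384024  0.03      ]
ww1 [ 0.49666201 -0.19531988  0.03      ]
top0 [ 0.49513877 -0.19635637  0.03      ]
```

Run:
```python
from h import *
q=down(82)
ctrl.grip(.07,12)
ctrl.reach([.5566,.2536,.17],q)
print(ctrl.movel([.5566,.2536,.079],max_speed=.08,max_force=6))
ctrl.grip(.03,12)
print(ctrl.get_width(),ctrl.get_grip_force(),ctrl.get_wrist_force(),ctrl.get_eef_pos(),ctrl.get_time())
ctrl.movel([.5566,.2536,.20],max_speed=.1)
print(ctrl.get_width(),ctrl.get_grip_force(),ctrl.get_wrist_force(),ctrl.get_time())
s=snap('side','s1');snap('wrist','w1')
p=proj(s,np.array([.5566,.2536,.2])).astype(int);x,y=p
a=cv2.resize(cv2.imread('pics/s1.png')[y-60:y+90,max(0,x-100):x+100],(400,300));b=cv2.resize(cv2.imread('pics/w1.png'),(400,300))
cv2.imwrite('pics/m3.png',np.hstack([a,b]))
```

```text
False
0.03014615986382302 0.0 [0.2849383  0.13077771 0.23922369] [0.55658332 0.25358776 0.07897282] 9.8083
0.02997884418342531 0.0 [-0.11071328 -0.38136912 -0.55747804] 11.1667
```

View pics/m3.png

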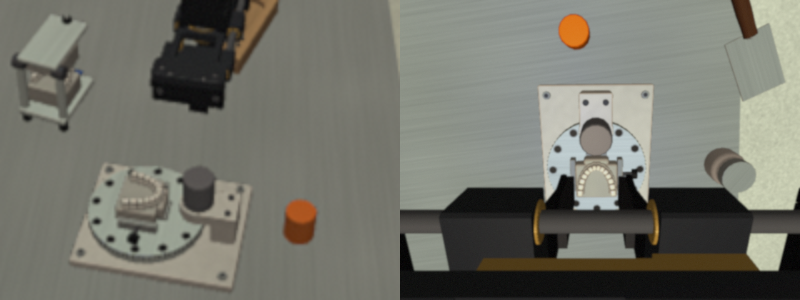

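The montage shows the cap still on the bracket at left-crop (198,188). The gripper is empty, with its tip at (200,108), although the fingers shut to 30 mm. Before retrying I'll check where the TCP projects in the images, and whether the cap moved.

Run:
```python
from h import *
s=load('s1');w=load('w1');t=ctrl.get_eef_pos();print(t,ctrl.get_orientation(),ctrl.hold_point_z,ctrl.get_width())
print('tcp in side',proj(s,t),'wrist',proj(w,t)); 
R=cv2.imread
d=cv2.absdiff(R('pics/s1.png'),R('pics/side0.png')).max(2)
print('diff around cap',d[250:290,265:300].max(), 'cap px in s1 expected',proj(s,np.array([.5566,.2536,.106])))
p=proj(w,np.array([.5566,.2536,.106]));print('cap in wrist expected',p)
# finger tips: lower-left detail
a=R('pics/s1.png')[190:300,220:367];b=R('pics/w1.png')[180:390,130:410]
cv2.imwrite('pics/m4.png',np.hstack([cv2.resize(a,(400,300),interpolation=2),cv2.resize(b,(400,300),interpolation=2)]))
```

```text
[0.55610884 0.25344303 0.19898317] [-7.55180259e-04  6.97539152e-02  9.97563898e-01 -3.00967510e-04] 0.0187 0.029972568090404328
tcp in side [284.23880037 232.73939346] wrist [273.26405802 236.51346125]
diff around cap 19 cap px in s1 expected [283.23401053 260.38603476]
cap in wrist expected [273.95693013 195.46268945]
```

View pics/m4.png

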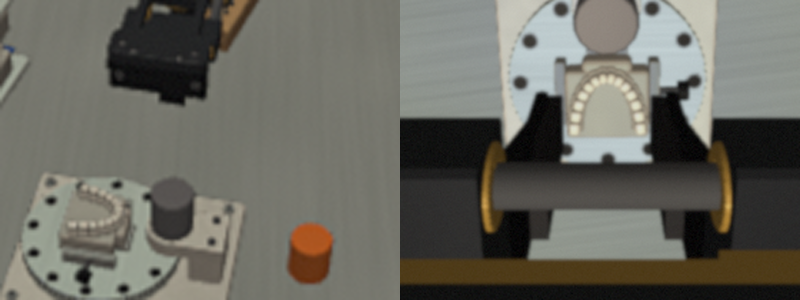

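The crop shows the cap unmoved. The finger tips are at about (545–565,95) and (650–665,95), but the TCP projects to about (204,80) in that half. So the tips seem to sit higher than the TCP while the fingers are open, and I'll work out by how much.

```bash
python3 - <<'E'
from h import *
w=load('w1');t=ctrl.get_eef_pos();s=load('s1');c=load('wc0');tc=np.array([.525,.31,.26])
y=np.array([np.cos(np.radians(82)),np.sin(np.radians(82)),0])
for h in (0,.01,.02,.03,.04,.06): print(h,[proj(w,t+[0,0,h]+k*.015*y).round(1).tolist() for k in(-1,1)],proj(s,t+[0,0,h]).round(1),[proj(c,tc+[0,0,h]+k*.0435*y).round(1).tolist() for k in(-1,1)])
E
python3 - <<'E'
import cv2,numpy as np
# darkness profile of finger columns: first dark row
for f,cols in (('w1',range(215,330,6)),('wc0',range(150,200,4)),('wc0',range(355,400,4))):
    g=cv2.imread(f'pics/{f}.png',0)
    print(f,[(x,int(np.argmax(np.convolve(g[225:300,x]<35,np.ones(4),'valid')>=4))+225) for x in cols])
E
```

```text
0 [[247.8, 236.5], [298.7, 236.5]] [284.2 232.7] [[198.1, 237.6], [345.6, 237.9]]
0.01 [[246.6, 243.1], [299.8, 243.2]] [284.3 229.6] [[194.5, 244.3], [349.0, 244.6]]
0.02 [[245.2, 250.4], [301.1, 250.5]] [284.4 226.4] [[190.6, 251.7], [352.6, 252.0]]
0.03 [[243.6, 258.5], [302.4, 258.5]] [284.5 223.2] [[186.2, 259.8], [356.7, 260.1]]
0.04 [[241.9, 267.4], [304.0, 267.4]] [284.6 220. ] [[181.4, 268.8], [361.2, 269.1]]
0.06 [[237.9, 288.5], [307.5, 288.6]] [284.8 213.3] [[170.0, 290.2], [371.8, 290.5]]
w1 [(215, 271), (221, 261), (227, 246), (233, 248), (239, 248), (245, 225), (251, 225), (257, 225), (263, 225), (269, 225), (275, 225), (281, 225), (287, 225), (293, 225), (299, 225), (305, 281), (311, 248), (317, 245), (323, 245), (329, 238)]
wc0 [(150, 267), (154, 263), (158, 257), (162, 252), (166, 246), (170, 245), (174, 248), (178, 248), (182, 247), (186, 296), (190, 225), (194, 225), (198, 225)]
wc0 [(355, 295), (359, 225), (363, 276), (367, 247), (371, 248), (375, 247), (379, 244), (383, 246), (387, 253), (391, 258), (395, 263), (399, 268)]
```

The side and wrist views agree that the real tips are about 33 mm above the reported TCP, which explains closing above the cap. I'll confirm by touching the cap's top gently (known and measured at 0.106 m), then grasp from there.

Run:
```python
from h import *
ctrl.movel([.5566,.2536,.09],max_speed=.12,max_force=4)
r=ctrl.movel([.5566,.2536,.055],max_speed=.02,max_force=3)
t=ctrl.get_eef_pos();print(r,t,ctrl.get_wrist_force(),'h=',.106-t[2],ctrl.get_time())
ctrl.movel([.5566,.2536,t[2]+.02],max_speed=.1)
```

```text
True [0.55652868 0.25356482 0.06968566] [0.44768916 0.17365282 5.68545606] h= 0.03631434446789018 13.375
```

Run:
```python
from h import *
ctrl.grip(.07)
print(ctrl.movel([.5566,.2536,.043],max_speed=.08,max_force=5))
ctrl.grip(.03,12)
print(ctrl.get_width(),ctrl.get_grip_force(),ctrl.get_wrist_force(),ctrl.get_eef_pos())
if ctrl.get_width()>.036:
    ctrl.movel([.5566,.2536,.14],max_speed=.1)
    print(ctrl.get_width(),ctrl.get_grip_force(),ctrl.get_wrist_force())
    ctrl.reach([.4968,-.1946,.10],down(82)); ctrl.pause(.2)
    print(ctrl.get_width(),ctrl.get_wrist_force(),ctrl.get_eef_pos(),ctrl.get_time())
    snap('side','s2');snap('wrist','w2');snap('top','t2')
    a=cv2.resize(cv2.imread('pics/s2.png')[95:215,230:390],(400,300),interpolation=2);b=cv2.resize(cv2.imread('pics/w2.png'),(400,300))
    cv2.imwrite('pics/m5.png',np.hstack([a,b]))
```

```text
False
0.039994731363020494 12.000179400274646 [-1.31679276 -0.88951272  1.38210435] [0.55675309 0.25364555 0.04327013]
0.040043449551703705 11.999914282314421 [-0.37619085  0.08399541  0.16219618]
0.04003869029059893 [0.0872039  0.77311178 0.0222525 ] [ 0.49722981 -0.19384333  0.10006238] 19.0167
```

View pics/m5.png

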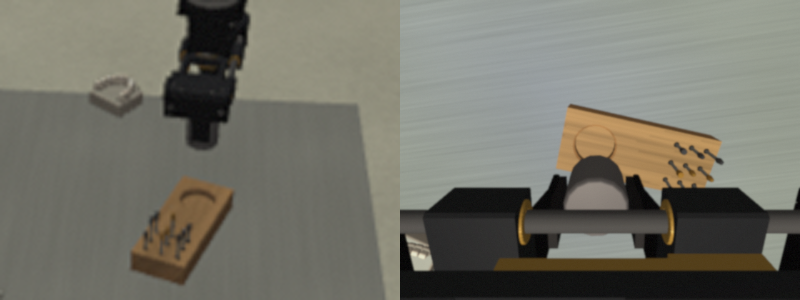

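The cap is held upright over the block, with its mouth at side-crop (201,145). The well is clear at (200,190), so I'll lower with a force guard.

Run:
```python
from h import *
X,Y=.4968,-.1946
ctrl.movel([X,Y,.018],max_speed=.1,max_force=8)
for dx,dy in [(0,0),(.0015,0),(-.0015,0),(0,.0015),(0,-.0015)]:
    r=ctrl.movel([X+dx,Y+dy,-.003],max_speed=.02,max_force=5);t=ctrl.get_eef_pos()
    print(dx,dy,r,t,ctrl.get_wrist_force(),ctrl.get_time())
    if t[2]<.002: break
    ctrl.movel([X+dx,Y+dy,.0135],max_speed=.05)
```

```text
0 0 True [ 0.49661279 -0.19440597 -0.00088323] [-0.33303578  0.21100622  5.63285724] 21.0083
```

Run:
```python
from h import *
ctrl.grip(.065); t=ctrl.get_eef_pos(); print(ctrl.get_grip_force())
ctrl.pause(.4)
ctrl.movel([t[0],t[1],.10],max_speed=.12)
q=down(82)
ctrl.reach([.455,-.14,.22],q);ctrl.pause(.15);snap('wrist','w3')
ctrl.reach([.525,.31,.26],q);ctrl.pause(.15);snap('wrist','k0')
ctrl.reach([.525,.19,.26],q);ctrl.pause(.15);snap('wrist','k1');snap('side','s3')
print(ctrl.get_time())
R=cv2.imread
c=lambda f,x,y,w=53,h=40:cv2.resize(R(f'pics/{f}.png')[y-h:y+h,x-w:x+w],(400,300),interpolation=2)
cv2.imwrite('pics/m6.png',np.vstack([np.hstack([c('w3',231,213),c('s3',305,180)]),np.hstack([c('k0',224,214),c('k1',336,200)])]))
```

```text
0.0
26.6417
```

View pics/m6.png

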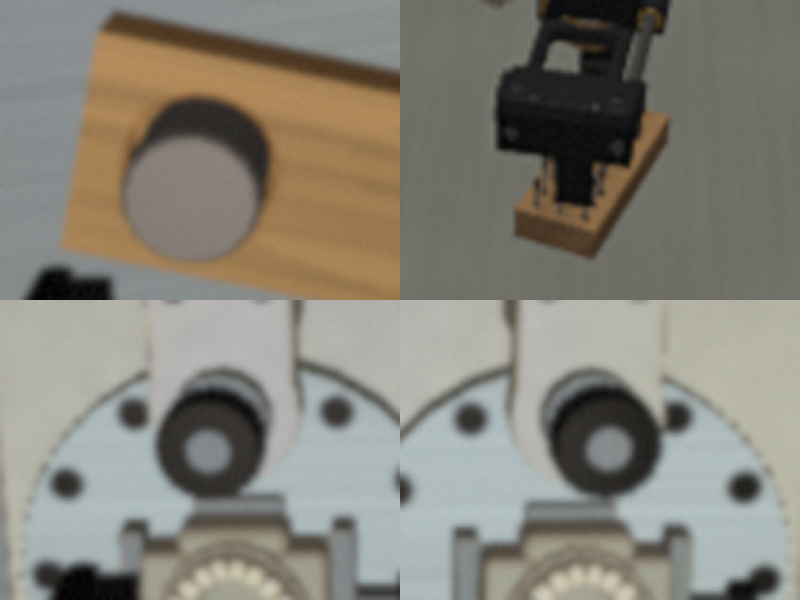

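The cap stands home and upright in the well at (190,197) in w3. The knob is uncovered, with its disc at (208,452) in k0 and (608,449) in k1 in the montage. Next I'll measure it, check the numbers and grasp.

Run:
```python
from h import *
k,e=tri((load('k0'),(225.8,214.1)),(load('k1'),(337.8,199.3)));print('knob top',k,e,'cap in well',onz(load('w3'),(228,225.1),.062))
assert abs(k[2]-.099)<.008 and np.hypot(*(k[:2]-[.5566,.2536]))<.005
X,Y=k[:2]; q=down(82)
ctrl.reach([X,Y,.10],q)
print(ctrl.movel([X,Y,.041],max_speed=.08,max_force=5))
ctrl.grip(.02,50)
t=ctrl.get_eef_pos();print(ctrl.get_width(),ctrl.get_grip_force(),ctrl.get_wrist_force(),t,ctrl.get_time())
if .026<ctrl.get_width()<.034:
    z0=t[2];f0=ctrl.get_wrist_force()[2]
    for dz in (.004,.008,.012,.0138):
        r=ctrl.movel([X,Y,z0+dz],max_speed=.02,max_force=30)
        print(dz,r,ctrl.get_eef_pos()[2]-z0,ctrl.get_wrist_force(),ctrl.get_width(),ctrl.get_time())
```

```text
knob top [0.55797081 0.25336113 0.09821893] [np.float64(9.496854015371783e-05), np.float64(9.496854015373179e-05)] cap in well [ 0.49640692 -0.19370539  0.062     ]
False
0.028700379869906333 50.00042259693146 [-1.39292321 -2.33547338  2.86059157] [0.55793778 0.25289344 0.04107465] 28.9833
0.004 False 0.0031765321925665696 [ 3.34659719 -3.19918624 -9.15734333] 0.028820714037581383 29.3333
0.008 False 0.007247054217365663 [ 4.73885384 -3.63287932 -9.18574808] 0.028729465897143872 29.6833
0.012 False 0.010963967850178523 [  5.85183428  -3.28938216 -12.34979886] 0.028451172781142803 30.0333
0.0138 False 0.012588779069013192 [  5.62939498  -2.79361793 -12.14238271] 0.02865847898990313 30.2833
```

Run:
```python
from h import *
z0=.04107
for dz in (.015,.016,.017,.018):
    r=ctrl.movel([.55797,.25336,z0+dz],max_speed=.02,max_force=12)
    ctrl.pause(.15);f=ctrl.get_wrist_force();print(dz,r,ctrl.get_eef_pos()[2]-z0,f,ctrl.get_width(),ctrl.get_time())
    if r or f[2]<-26: break
```

```text
0.015 False 0.013621714929985741 [  5.65162309  -2.55670571 -13.05055911] 0.028694134793534193 30.6833
0.016 False 0.014144901830560837 [  7.14593588  -1.37981046 -16.51481314] 0.028915630069602762 31.0833
0.017 False 0.014204411953287602 [ 10.15903995  -0.67424619 -21.06404048] 0.028424513310708437 31.4833
0.018 False 0.014250058670212305 [ 12.89841767   0.28002975 -26.40411806] 0.028770182779862572 31.8833
```

The lift stopped at 14.2 mm while the force climbed, so the plunger is against its stop with no slip. I'll ease the excess pull, hold, and check by picture.

Run:
```python
from h import *
z0=.04107
ctrl.movel([.55797,.25336,z0+.0165],max_speed=.02)
ctrl.pause(1.0);print(ctrl.get_eef_pos()[2]-z0,ctrl.get_wrist_force(),ctrl.get_grip_force(),ctrl.get_time())
snap('side','s4');snap('wrist','w4')
R=cv2.imread
cv2.imwrite('pics/m7.png',np.hstack([cv2.resize(R('pics/s4.png')[150:300,200:400],(400,300),interpolation=2),cv2.resize(R('pics/w4.png')[120:330,130:410],(400,300),interpolation=2)]))
```

```text
0.014162882493016768 [  9.00333293  -1.6690529  -18.11222282] 49.99465048313141 33.1333
```

View pics/m7.png

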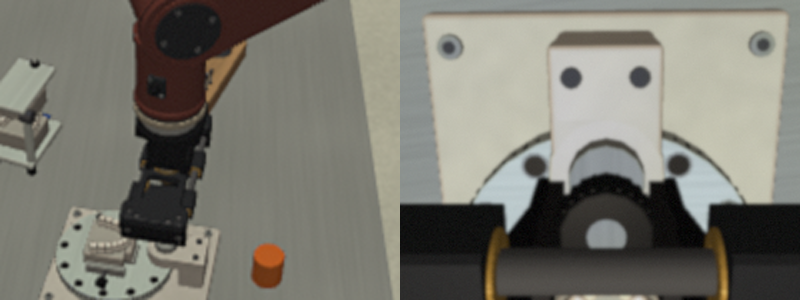

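The picture shows the knob gripped between the fingers at (605,235), raised above the sleeve at (605,165), and the force is steady. I'm handing in.

```bash
python3 -c "
from bench import ctrl
print(ctrl.sign_off())"
```

```text
the job is handed in; nothing more can be done
None
```

The cap sits fully home in the well, and I handed in with the gripper holding the plunger up against its stop, about 14 mm; the sign-off returned no verdict.

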